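# Heft the film tins and put the full one away

## Task

Only one of the three look-alike metal film tins near the front of the worktop (not the one in the back corner) still has film in it, and you can tell it only by its weight. Find it by hefting, set it gently, upright, in the open drawer of the small grey cabinet and push the drawer fully shut. Leave the two empty tins standing where they stood (put back any that you lifted), never drop or tip a tin, and do not disturb the film can, loupe and lens lying about.

Things in the scene. Friction and masses are not known exactly. Their poses are not given: they have to be found in the camera images.
- tin_1: one of three closed film tins, alike but for weight (which is full changes): round, bare metal, in the front 0.2 m of the worktop, 62 mm across (64 over the lid), 42 mm high, standing; lid fixed. Origin: centre of the underside, z up. The full one weighs 0.37 to 0.53 kg, the two empties (bare spool inside) 0.08 to 0.13 kg. The roll or spool inside has 1 to 3 mm of play.
- tin_2: one of three closed film tins, alike but for weight (which is full changes): round, bare metal, in the front 0.2 m of the worktop, 62 mm across (64 over the lid), 42 mm high, standing; lid fixed. Origin: centre of the underside, z up. The full one weighs 0.37 to 0.53 kg, the two empties (bare spool inside) 0.08 to 0.13 kg. The roll or spool inside has 1 to 3 mm of play.
- tin_3: one of three closed film tins, alike but for weight (which is full changes): round, bare metal, in the front 0.2 m of the worktop, 62 mm across (64 over the lid), 42 mm high, standing; lid fixed. Origin: centre of the underside, z up. The full one weighs 0.37 to 0.53 kg, the two empties (bare spool inside) 0.08 to 0.13 kg. The roll or spool inside has 1 to 3 mm of play.
- cab: small grey bench cabinet, fixed, 220 deep x 220 wide x 95 mm high with one drawer; origin: centre of its underside; its front faces its own -x (towards the robot, turned up to 0.12 rad).
- cab_drawer0 (a joint): how far the drawer stands open along the cabinet's -x: 0 = fully shut (hard stop), 0.15 = stop fully out; it starts 0.105 to 0.13 open. Slides with about 1 N of friction and stays where it is left.
- drawer_floor (a point): centre of the drawer's inner floor, moves with it (axes like the cabinet's), 22 mm above the worktop. Inside it is 175 mm along x, 178 mm along y; walls rise 51 mm above this floor, the front panel 60 mm. The inside is uncovered from x = -0.0875 to (drawer opening - 0.10) m; the rest is under the cabinet's top, 95 mm above the worktop.
- cab_drawer0_handle (a point): middle of the drawer's bar handle, a level 11 mm thick, 110 mm long steel bar along the cabinet's y, 35 mm in front of the drawer front and 57 mm above the worktop; push it along the cabinet's +x to shut the drawer.
- film_can: bystander: loose plastic film can, 34 mm across, 56 mm high, standing near the tins; origin: centre of its underside. Leave alone.
- loupe: bystander: loose black film loupe, 47 mm across, 42 mm high; origin: centre of its underside. Leave alone.
- lens: bystander: loose black enlarging lens, 48 mm across, 38 mm high; origin: centre of its underside. Leave alone.
Things that resemble listed ones, but are neither listed nor needed, are in the scene too. What is shaped like the tin_2 but purple is not meant.

How it is judged:
By the outcome, as a careful person would: the job done as asked, in the order asked, and still so for the second after the job is handed in, with the robot touching nothing.
It also fails if it takes over 72 s, if anything falls off the work surface, if the arm or the gripper's body presses on something with over 40 N, if the wrist force passes 120 N, or if a joint passes its speed limit or range.

## Robot

A 6-joint arm with a two-finger parallel gripper is mounted at the origin on a cart in front of the work surface, level with it; the furniture and walls round the work are solid. World frame = base frame: x ahead of the robot, y to its left, z up, the work surface at z = 0. Lengths are in m, angles in rad, forces in N, time in s.
With the tool pointing down it reaches from about 0.3 to 0.75 m from the base axis. Payload 8.5 kg.
Tool frame: the origin (TCP) lies on the centre line of the jaws, within the pads' length; the fingertips stand 25 mm ahead of it and the grasp point (between the pads) lies 6 mm ahead of it; z points along the fingers, y is the line along which they close (so a half turn about z gives the same grasp; the last joint's range is limited). The gripper opens to 85 mm and grips with 20 to 120 N. Pads are 22 mm wide; open, the fingers measure 114 mm over their backs; the gripper's body (76 mm by 85 mm) begins 54 mm behind the grasp point. The pads swing forward as they close: fully open they stand 13 mm farther back than shut.
Start: joints at [1.065, 0.381, 1.297, -0, 1.464, -0.215], TCP at [0.158, 0.527, 0.256] pointing down, gripper open.
Joint ranges: [-3.11, 3.11], [-0.89, 2.33], [0.22, 2.48], [-1.42, 4.56], [0.17, 2.85], [-2.88, 2.88]. Speed limits (rad/s): [2.39, 2.39, 3.14, 3.14, 3.14, 3.14].

## Interface

Orientations are given as a rotation vector (axis times angle).
In Python, from workcell import env gives the robot as it stands.
- The arm moves only by the tool drive_tool, never from a script. Its argument "deltas" is a list that holds one entry, the list of rows, each a list of 4 numbers: the shift along the tool's x, y, z each as a share of 0.3 m, from -1 to 1, then the turn about the tool's z as a share of pi rad, from -1 to 1. A call has 1 to 20 rows; each row shifts and turns the commanded pose from where the row before left it, along the tool's axes as they then stand; what a row does not reach is not made up. A row lasts 1/10 s, in which the tool goes at most 50 mm and 8.59 degrees, less where a joint would pass 70% of its speed; a pose out of reach is approached as far as the arm can. A call with a number of a shift or a turn outside -1 to 1 is refused whole. A call with a gripper value outside its range is refused whole. "hand" is the opening, from 0 (shut) to 1 (fully open), set as the call begins (left out, the last holds). The fingers move at their own pace and stop on an object; "newtons" is the grip in N (left out, the last holds). Time passes only in rows, so rows that do not move let the fingers close. It gives the time, the measured TCP pose, the force, the opening and the grip force at its end, in the units of the state.
- env.read_state(): the state, without advancing time (a new reading comes with each control period).
- env.camera(name): name is "side" or "top"; returns a dict with "pixels" (384x512x3 uint8, red, green, blue), "z_map" (384x512 float32, m along the optical axis (not along the pixel's ray), 0 where there is no reading), "vertical_fov" (degrees; the focal length in pixels is half the picture's height over the tangent of half this angle, whatever the lens; pixels are square), "cx", "cy" (the principal point, pixels), "world_from_camera" (4x4, takes a point from camera to world coordinates). Camera axes: x right, y up, looking along -z (the intrinsics and any distortion apply to the point x, -y, -z); pixel columns grow to the right and rows downward; lengths in m; the calibration is good to about 2 mm. A picture is of the moment at which its call begins.
- env.finish_job(): hands the job in; it is judged then, once.
The state is a dict: "t": time; "qpos": joint angles; "joint_velocities": joint speeds; "joint_efforts": joint torques, N m; "tcp_pos": TCP position; "tcp_rot": TCP orientation; "force": force on the tool from outside, world axes, zero at the start; "wrist_torque": the same for the moment, N m; "width": finger opening in m; "gripper_force": force on a finger pad.
Only numpy, scipy, OpenCV 4.12 (cv2) and the standard library are available. Lean on these libraries where they do the work, as an engineer would, in place of code of your own. Each camera call takes 0.05 s, during which the arm holds its last target. There are 200 camera calls.

## Working session

There is one attempt and no reset: what is moved stays moved. The work goes in short steps, Python scripts to look and compute and a tool call to move; the robot and the scene stay as the last step left them, time stands still between calls to the robot, and variables do not carry over. Pictures are saved under pics/ and viewed, at most 10 in all, crops included, and the job is handed in when it is done.

Besides the shell and the picture viewer there is one more tool, called as a command line: name --argument value ..., lists and objects as JSON in quotes. drive_tool: Moves the arm, as the interface text tells. Shift numbers are shares of 0.3 m and turn numbers shares of pi rad, none past 1 either way. Its arguments: {"type":"object","properties":{"deltas":{"type":"array","items":{"type":"array","items":{"type":"array","items":{"type":"number","minimum":-1,"maximum":1}}}},"hand":{"type":"number"},"newtons":{"type":"number"}},"required":["deltas"]}

```bash
mkdir -p pics; ls; python3 - <<'E'
from workcell import env
import numpy as np, cv2
s=env.read_state(); print({k:np.round(v,3) for k,v in s.items()})
for n in("top","side"):
    c=env.camera(n); cv2.imwrite(f"pics/{n}0.png",c["pixels"][:,:,::-1]); np.savez(f"{n}0.npz",**c)
    print(n,{k:v for k,v in c.items() if k not in("pixels","z_map")})
E
```

```text
pics
{'t': np.float64(0.0), 'qpos': array([ 1.065,  0.381,  1.298, -0.   ,  1.464, -0.215]), 'joint_velocities': array([ 0.   , -0.001, -0.   , -0.   ,  0.002,  0.001]), 'joint_efforts': array([-0.0000e+00, -4.4848e+01, -2.3127e+01, -0.0000e+00,  5.0000e-03,
       -0.0000e+00]), 'tcp_pos': array([0.158, 0.527, 0.256]), 'tcp_rot': array([-4.550e-01, -3.108e+00,  2.000e-03]), 'force': array([ 1.066,  0.405, -0.099]), 'wrist_torque': array([-0.  , -0.01, -0.05]), 'gripper_force': np.float64(0.0), 'width': np.float64(0.086)}
top {'vertical_fov': 57.27378980545104, 'cx': 256.22947706463856, 'cy': 195.39245782670451, 'world_from_camera': array([[ 0.01051024,  0.99099259, -0.13350364,  0.4550852 ],
       [-0.99987023,  0.01204547,  0.01069705, -0.06633751],
       [ 0.01220882,  0.13337388,  0.99099059,  1.00662966],
       [ 0.        ,  0.        ,  0.        ,  1.        ]])}
side {'vertical_fov': 53.08241802945568, 'cx': 259.38336218973535, 'cy': 185.21735288539196, 'world_from_camera': array([[-0.98938642,  0.07405335, -0.12502246,  0.41627994],
       [-0.14466136, -0.42087306,  0.89551045,  0.97270211],
       [ 0.01369697,  0.90409179,  0.42711875,  0.57913856],
       [ 0.        ,  0.        ,  0.        ,  1.        ]])}
```

View pics/top0.png

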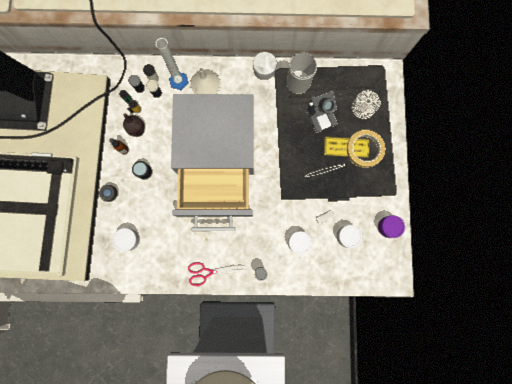

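View pics/side0.png

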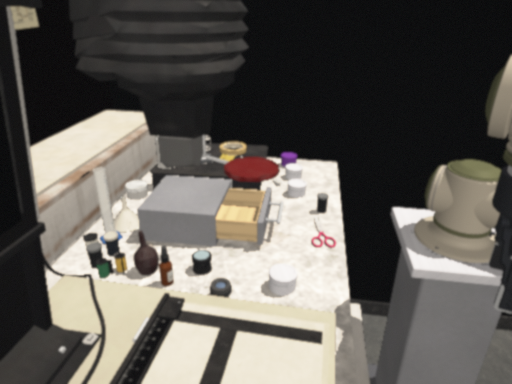

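The top view shows the three metal tins at about (124,238), (299,241) and (348,235), and the purple one at (392,227). The film can is at (260,268), the handle bar near (213,224), and the drawer interior spans (178–248,168–208). The side view agrees: tins at (283,278), (296,188) and (293,172), with the drawer open towards the robot.

```bash
cat > h.py <<'E'
import numpy as np, cv2
def pts(c):
    h,w=c["z_map"].shape; f=h/2/np.tan(np.radians(float(c["vertical_fov"]))/2)
    v,u=np.mgrid[:h,:w]; z=c["z_map"]
    p=np.stack([(u-c["cx"])/f*z,-(v-c["cy"])/f*z,-z,np.ones_like(z)],-1)@c["world_from_camera"].T
    return np.where(z[...,None]>0,p[...,:3],np.nan)
def ray(c,u,v,z):
    f=192/np.tan(np.radians(float(c["vertical_fov"]))/2); M=c["world_from_camera"]
    d=M[:3,:3]@[(u-c["cx"])/f,-(v-c["cy"])/f,-1]; return M[:3,3]+d*(z-M[2,3])/d[2]
def blobs(P,lo,hi,box):
    m=((P[...,2]>lo)&(P[...,2]<hi)&(P[...,0]>box[0])&(P[...,0]<box[1])&(P[...,1]>box[2])&(P[...,1]<box[3])).astype(np.uint8)
    n,l,s,c=cv2.connectedComponentsWithStats(m)
    return [(l==i,s[i],c[i]) for i in range(1,n) if s[i][4]>25]
E
python3 - <<'E'
from h import *
for n in("top","side"):
    c=dict(np.load(n+"0.npz")); P=pts(c); print(n)
    print("table z",[np.round(np.nanmedian(P[(abs(P[...,0]-x)<.03)&(abs(P[...,1]-y)<.03)&(abs(P[...,2])<.02)],0),4) for x,y in((.35,.1),(.4,-.1),(.5,.2))])
    for m,s,ct in blobs(P,.03 if n=="top" else .034,.075,(.1,.65,-.6,.5)):
        q=P[m]; r=cv2.minEnclosingCircle(np.float32(q[:,:2]))
        print(np.round(ct),s[4],"med",np.round(np.median(q,0),4),"top z",np.round(np.percentile(q[:,2],90),4),"circ",np.round(r[0],4),round(r[1],4),"ray",np.round(ray(c,*ct,.042),4), np.mean(c["pixels"][m],0).round())
E
```

```text
top
table z [array([0.3479, 0.0997, 0.0006]), array([ 4.043e-01, -1.037e-01,  3.000e-04]), array([ 4.994e-01,  1.999e-01, -2.000e-04])]
[ 66. 224.] 5577 med [0.4993 0.4329 0.0562] top z 0.0637 circ [0.5008 0.4352] 0.1614 ray [0.4994 0.4406 0.042 ] [179. 172. 145.]
[198. 196.] 372 med [0.5681 0.1286 0.0719] top z 0.0743 circ [0.5966 0.0481] 0.1157 ray [0.5814 0.0837 0.042 ] [170. 146. 102.]
[140. 174.] 84 med [0.6434 0.2469 0.041 ] top z 0.0434 circ [0.6487 0.2482] 0.0217 ray [0.6421 0.2462 0.042 ] [103. 110. 106.]
[248. 177.] 26 med [ 0.6304 -0.0523  0.0726] top z 0.0744 circ [ 0.632 -0.051] 0.0176 ray [ 0.6366 -0.0519  0.042 ] [217. 188. 134.]
[330. 187.] 1439 med [ 0.6061 -0.2749  0.0737] top z 0.0747 circ [ 0.6165 -0.297 ] 0.1598 ray [ 0.6124 -0.2827  0.042 ] [62. 60. 56.]
[391. 180.] 49 med [ 0.6274 -0.4414  0.0741] top z 0.0747 circ [ 0.6313 -0.4354] 0.0229 ray [ 0.6333 -0.453   0.042 ] [73. 71. 65.]
[440. 280.] 1839 med [ 0.3592 -0.5693  0.0532] top z 0.0706 circ [ 0.3749 -0.569 ] 0.2745 ray [ 0.3599 -0.5751  0.042 ] [7. 6. 6.]
[107. 193.] 213 med [0.588  0.3375 0.0365] top z 0
[... 1768 characters left out ...]
26] 0.126 ray [0.5794 0.0455 0.042 ] [176. 155. 124.]
[322. 198.] 110 med [ 0.371  -0.0807  0.0518] top z 0.0555 circ [ 0.3676 -0.0897] 0.02 ray [ 0.3698 -0.0967  0.042 ] [117. 114. 109.]
[206. 257.] 107 med [0.6412 0.2558 0.041 ] top z 0.0425 circ [0.648  0.2526] 0.0229 ray [0.6401 0.2574 0.042 ] [121. 126. 123.]
[283. 274.] 466 med [0.4568 0.2879 0.0409] top z 0.0423 circ [0.4567 0.2824] 0.0327 ray [0.4569 0.2889 0.042 ] [237. 234. 232.]
[220. 285.] 220 med [0.5855 0.3407 0.0371] top z 0.0386 circ [0.5859 0.3398] 0.0222 ray [0.5836 0.347  0.042 ] [103. 103. 103.]
[255. 322.] 6358 med [0.4932 0.4603 0.0593] top z 0.0644 circ [0.4998 0.4356] 0.1623 ray [0.4949 0.4397 0.042 ] [180. 173. 156.]
```

```bash
python3 - <<'E'
from h import *
for n in("top","side"):
    c=dict(np.load(n+"0.npz")); P=pts(c); print(n)
    def reg(lo,hi,x0,x1,y0,y1):
        return P[(P[...,2]>lo)&(P[...,2]<hi)&(P[...,0]>x0)&(P[...,0]<x1)&(P[...,1]>y0)&(P[...,1]<y1)]
    for nm,a in dict(cabtop=(.09,.101,.6,.9,-.09,.19),front=(.076,.087,.48,.58,-.1,.18),handle=(.053,.068,.41,.505,-.06,.13)).items():
        q=reg(*a)
        r=cv2.minAreaRect(np.float32(q[:,:2])); vx,vy,x0,y0=cv2.fitLine(np.float32(q[:,:2]),cv2.DIST_HUBER,0,.001,.001).ravel()
        print(nm,len(q),"z",np.round(np.median(q[:,2]),4),"rect",np.round(r[0],4),np.round(r[1],4),round(r[2],2),"lineangle",round(np.arctan(-vx/vy),4),"at",np.round([x0,y0],4), "y",q[:,1].min().round(3),q[:,1].max().round(3))
# light table edge near tin A
    q=reg(.02,.2,.38,.54,.31,.42); print("near A: min y",np.round(np.percentile(q[:,1],[0,1,5]),3) if len(q) else None)
s=None
E
```

```text
top
cabtop 6077 z 0.095 rect [0.753  0.0434] [0.2065 0.2186] 0.77 lineangle 0.6015 at [0.7457 0.0441] y -0.067 0.153
front 441 z 0.0823 rect [0.5519 0.0399] [0.051  0.2106] 0.75 lineangle 0.0135 at [0.5342 0.0332] y -0.066 0.145
handle 190 z 0.0613 rect [0.4956 0.0384] [0.0163 0.1182] 0.69 lineangle 0.0072 at [0.4924 0.039 ] y -0.021 0.097
near A: min y [0.311 0.376 0.377]
side
cabtop 2734 z 0.0945 rect [0.7498 0.0435] [0.2069 0.2249] 0.88 lineangle -0.5955 at [0.7295 0.0281] y -0.069 0.157
front 217 z 0.0819 rect [0.5305 0.043 ] [0.015  0.2127] 0.8 lineangle 0.0104 at [0.5299 0.0545] y -0.063 0.149
handle 115 z 0.0606 rect [0.4939 0.0405] [0.0221 0.1217] 0.6 lineangle 0.0217 at [0.4884 0.0573] y -0.02 0.101
near A: min y [0.31  0.311 0.312]
```

```bash
python3 -c "
import cv2;a=cv2.imread('pics/top0.png')[140:300,80:330];cv2.imwrite('pics/crop1.png',cv2.resize(a,None,fx=3.2,fy=3.2,interpolation=cv2.INTER_CUBIC))"
```

```text
(no output)
```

View pics/crop1.png

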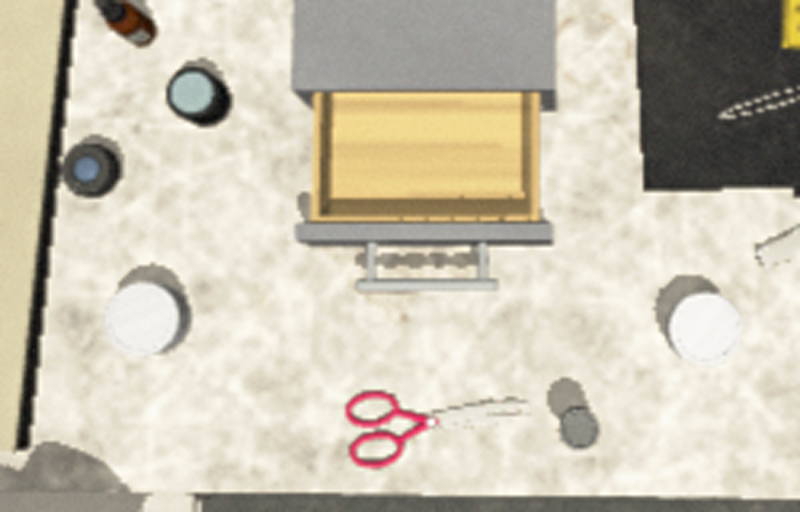

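The crop confirms it: the handle bar is at crop (427,285), the drawer interior is empty, and the scissors and film can sit clear of the push line. Cabinet yaw is about 0.012 rad and the handle middle is at (0.492, 0.039). First I square the tool to the world axes above the left tin.

drive_tool --deltas '[[[0, 0, 0, -0.031], [0, 0, 0, -0.031], [0, 0, 0, -0.031], [-0.1, -0.082, 0, 0], [-0.1, -0.082, 0, 0], [-0.1, -0.082, 0, 0], [-0.1, -0.082, 0, 0], [-0.1, -0.082, 0, 0], [-0.1, -0.082, 0, 0], [-0.1, -0.082, 0, 0], [-0.1, -0.082, 0, 0], [-0.1, -0.082, 0, 0], [-0.1, -0.082, 0, 0], [0, 0, 0, 0], [0, 0, 0, 0]]]' --hand 1 --newtons 30

```text
t: 1.6
tcp_pos: [0.4581, 0.2809, 0.2558]
tcp_rot: [-0.0, -3.14, 0.0]
force: [-1.0, 0.7, -0.1]
width: 0.0852
gripper_force: 0.0
```

drive_tool --deltas '[[[0, 0, 0.1, 0], [0, 0, 0.1, 0], [0, 0, 0.1, 0], [0, 0, 0.1, 0], [0, 0, 0.1, 0], [0, 0, 0.1, 0], [0, 0, 0.06, 0], [0, 0, 0.04, 0], [0, 0, 0.033, 0], [0, 0, 0, 0], [0, 0, 0, 0]]]'

```text
t: 2.7
tcp_pos: [0.4582, 0.2816, 0.037]
tcp_rot: [-0.003, 3.141, 0.0]
force: [-0.0, 0.5, -0.2]
width: 0.0853
gripper_force: 0.0
```

drive_tool --deltas '[[[0, 0, 0, 0], [0, 0, 0, 0], [0, 0, 0, 0], [0, 0, 0, 0], [0, 0, 0, 0], [0, 0, 0, 0], [0, 0, 0, 0], [0, 0, 0, 0]]]' --hand 0.6

```text
t: 3.5
tcp_pos: [0.4584, 0.2812, 0.0373]
tcp_rot: [-0.002, 3.14, 0.0]
force: [-1.3, -3.2, 5.9]
width: 0.06
gripper_force: 32.3
```

drive_tool --deltas '[[[0, 0, -0.02, 0], [0, 0, -0.03, 0], [0, 0, -0.04, 0], [0, 0, -0.03, 0], [0, 0, 0, 0], [0, 0, 0, 0], [0, 0, 0, 0], [0, 0, 0, 0], [0, 0, 0, 0], [0, 0, 0, 0]]]' --hand 0.5

```text
t: 4.5
tcp_pos: [0.458, 0.2813, 0.0722]
tcp_rot: [0.002, -3.141, 0.0]
force: [0.9, 0.7, -5.6]
width: 0.0599
gripper_force: 34.5
```

```bash
python3 - <<'E'
from workcell import env
from h import *
s=env.read_state(); print(s["t"],np.round(s["force"],2),s["width"],s["gripper_force"],np.round(s["joint_efforts"],2))
c=env.camera("side"); cv2.imwrite("pics/a1.png",cv2.resize(c["pixels"][180:330,200:400,::-1],None,fx=3,fy=3))
print([np.round(env.read_state()["force"],2)])
E
```

```text
4.5 [ 0.87  0.74 -5.63] 0.059890585596741534 34.51381068231058 [  0.   -49.85 -17.26  -0.    -0.     0.  ]
[array([-0.57,  0.13, -5.44])]
```

View pics/a1.png

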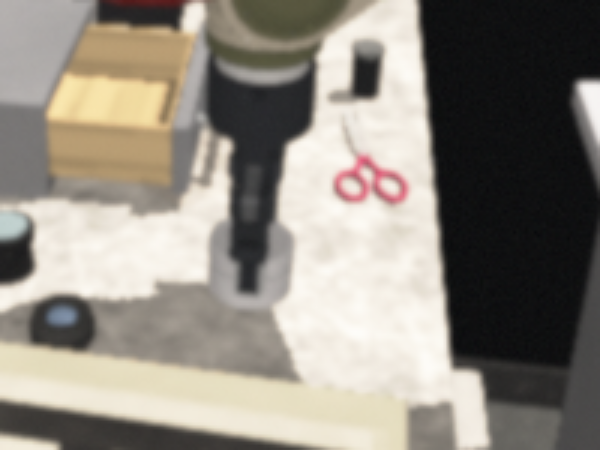

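The tin is held level and upright, with the drawer empty and the loupe and lens untouched. It pulls about 5.3 N, so this is the full one (an empty would be about 1 N). On to the drawer.

drive_tool --deltas '[[[0, 0, -0.05, 0], [0, 0, -0.1, 0], [0, 0, -0.1, 0], [0, 0, -0.05, 0], [-0.02, -0.03, 0, 0], [-0.033, -0.07, 0, 0], [-0.043, -0.08, 0, 0], [-0.043, -0.08, 0, 0], [-0.043, -0.08, 0, 0], [-0.043, -0.08, 0, 0], [-0.043, -0.08, 0, 0], [-0.043, -0.08, 0, 0], [-0.043, -0.08, 0, 0], [-0.043, -0.08, 0, 0], [-0.02, -0.04, 0, 0], [-0.016, -0.02, 0, 0], [0, 0, 0, 0], [0, 0, 0, 0], [0, 0, 0, 0], [0, 0, 0, 0]]]' --newtons 40

```text
t: 6.55
tcp_pos: [0.5879, 0.0423, 0.1625]
tcp_rot: [0.004, -3.142, -0.0]
force: [-0.7, -0.1, -4.6]
width: 0.06
gripper_force: 46.8
```

drive_tool --deltas '[[[0, 0, 0.04, 0], [0, 0, 0.06, 0], [0, 0, 0.06, 0], [0, 0, 0.06, 0], [0, 0, 0.05, 0], [0, 0, 0.03, 0], [0, 0, 0.02, 0], [0, 0, 0, 0], [0, 0, 0, 0], [0, 0, 0, 0]]]'

```text
t: 7.55
tcp_pos: [0.5886, 0.0415, 0.0671]
tcp_rot: [-0.002, 3.14, -0.0]
force: [-0.3, -0.5, -4.6]
width: 0.0597
gripper_force: 46.8
```

drive_tool --deltas '[[[0, 0, 0.006, 0], [0, 0, 0.006, 0], [0, 0, 0.004, 0], [0, 0, 0.003, 0], [0, 0, 0.002, 0], [0, 0, 0, 0], [0, 0, 0, 0]]]'

```text
t: 8.25
tcp_pos: [0.5883, 0.0415, 0.0601]
tcp_rot: [-0.002, 3.142, -0.0]
force: [0.3, -0.5, -4.3]
width: 0.0597
gripper_force: 46.8
```

drive_tool --deltas '[[[0, 0, 0.003, 0], [0, 0, 0, 0], [0, 0, 0, 0]]]'

```text
t: 8.55
tcp_pos: [0.5884, 0.0415, 0.0595]
tcp_rot: [-0.002, 3.141, -0.0]
force: [-0.3, 0.2, -2.5]
width: 0.0597
gripper_force: 46.9
```

Force is easing off, so the tin has touched the floor. One more small step.

drive_tool --deltas '[[[0, 0, 0.003, 0], [0, 0, 0, 0], [0, 0, 0, 0]]]'

```text
t: 8.85
tcp_pos: [0.589, 0.0415, 0.0594]
tcp_rot: [-0.002, 3.139, -0.0]
force: [-0.1, 0.1, 5.7]
width: 0.0595
gripper_force: 47.9
```

drive_tool --deltas '[[[0, 0, 0, 0], [0, 0, 0, 0], [0, 0, 0, 0], [0, 0, 0, 0], [0, 0, 0, 0], [0, 0, 0, 0]]]' --hand 1

```text
t: 9.45
tcp_pos: [0.5882, 0.0415, 0.0583]
tcp_rot: [0.002, -3.142, 0.0]
force: [0.0, -0.2, 0.4]
width: 0.0852
gripper_force: 0.0
```

drive_tool --deltas '[[[0, 0, -0.03, 0], [0, 0, -0.06, 0], [0, 0, -0.1, 0], [0, 0, -0.12, 0], [0, 0, -0.12, 0], [0, 0, -0.05, 0], [0.1, 0, 0, 0], [0.14, 0, 0, 0], [0.14, 0, 0, 0], [0.14, 0, 0, 0], [0.06, 0, 0, 0], [0, 0, 0, 0], [0, 0, 0, 0]]]'

```text
t: 10.75
tcp_pos: [0.415, 0.0411, 0.2031]
tcp_rot: [-0.002, 3.14, -0.001]
force: [0.7, -0.3, 0.3]
width: 0.0854
gripper_force: 0.0
```

```bash
python3 - <<'E'
from workcell import env
from h import *
c=env.camera("top"); np.savez("top1.npz",**c); P=pts(c)
cv2.imwrite("pics/b1.png",cv2.resize(c["pixels"][140:300,80:380,::-1],None,fx=2.6,fy=2.6))
for m,s,ct in blobs(P,.058,.07,(.54,.66,-.03,.11)): print("tin?",s[4],np.round(np.median(P[m],0),4),cv2.minEnclosingCircle(np.float32(P[m][:,:2])))
def rg(lo,hi,x0,x1,y0,y1): return P[(P[...,2]>lo)&(P[...,2]<hi)&(P[...,0]>x0)&(P[...,0]<x1)&(P[...,1]>y0)&(P[...,1]<y1)]
q=rg(.076,.087,.48,.56,-.06,.14); print("front",len(q),np.round(np.median(q,0),4))
E
```

```text
tin? 420 [0.5905 0.0413 0.0634] ((0.5912131071090698, 0.04192714765667915), 0.03159003704786301)
front 449 [0.5352 0.0372 0.0823]
```

View pics/b1.png

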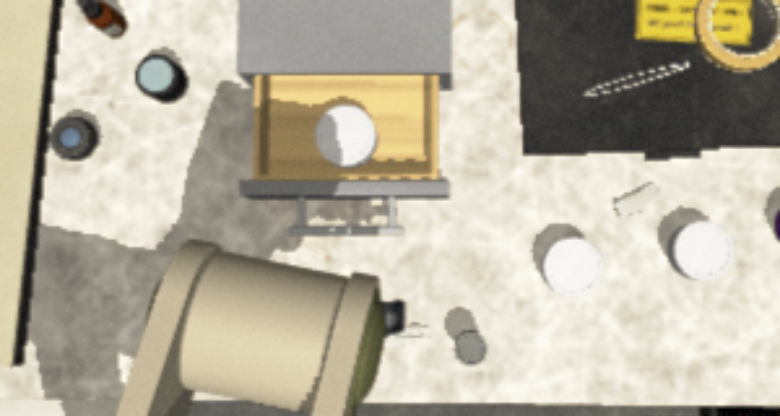

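The tin stands upright in the drawer (view at (345,135), top at z 0.063), and the drawer and everything else are unmoved. Next: shut the fingers and come down in front of the handle.

drive_tool --deltas '[[[0, 0, 0, 0], [0, 0, 0, 0], [0, 0, 0, 0], [0, 0, 0.05, 0], [0, 0, 0.1, 0], [0, 0, 0.1, 0], [0, 0, 0.1, 0], [0, 0, 0.07, 0], [0, 0, 0.033, 0], [0, 0, 0, 0], [0, 0, 0, 0], [0, 0, 0, 0]]]' --hand 0

```text
t: 12.0
tcp_pos: [0.4147, 0.0412, 0.067]
tcp_rot: [-0.002, 3.14, -0.0]
force: [0.2, 0.1, 0.1]
width: -0.0002
gripper_force: 0.0
```

drive_tool --deltas '[[[-0.05, 0, 0, 0], [-0.05, 0, 0, 0], [-0.03, 0, 0, 0], [-0.02, 0, 0, 0], [-0.02, 0, 0, 0], [-0.02, 0, 0, 0], [-0.02, 0, 0, 0], [-0.02, 0, 0, 0], [-0.02, 0, 0, 0], [0, 0, 0, 0]]]'

```text
t: 13.0
tcp_pos: [0.4902, 0.0413, 0.0664]
tcp_rot: [-0.002, 3.141, -0.0]
force: [0.1, -0.5, 0.4]
width: 0.0001
gripper_force: 0.0
```

drive_tool --deltas '[[[-0.02, 0, 0, 0], [-0.02, 0, 0, 0], [-0.02, 0, 0, 0], [-0.02, 0, 0, 0], [-0.02, 0, 0, 0], [-0.02, 0, 0, 0], [-0.02, 0, 0, 0], [-0.02, 0, 0, 0]]]'

```text
t: 13.8
tcp_pos: [0.5378, 0.0414, 0.0664]
tcp_rot: [-0.002, 3.142, -0.0]
force: [-1.3, 1.4, 0.6]
width: -0.0001
gripper_force: 0.6
```

```bash
python3 - <<'E'
from workcell import env
from h import *
c=env.camera("top"); np.savez("top1.npz",**c); P=pts(c)
cv2.imwrite("pics/b2.png",cv2.resize(c["pixels"][100:300,130:330,::-1],None,fx=2.6,fy=2.6))
def rg(lo,hi,x0,x1,y0,y1): return P[(P[...,2]>lo)&(P[...,2]<hi)&(P[...,0]>x0)&(P[...,0]<x1)&(P[...,1]>y0)&(P[...,1]<y1)]
for b in((-.06,-.03),(.0,.13)):
  q=rg(.078,.086,.48,.65,*b); print("front",len(q),np.round(np.median(q,0),4) if len(q) else 0)
E
```

```text
front 69 [ 0.5986 -0.0437  0.0819]
front 0 0
```

View pics/b2.png

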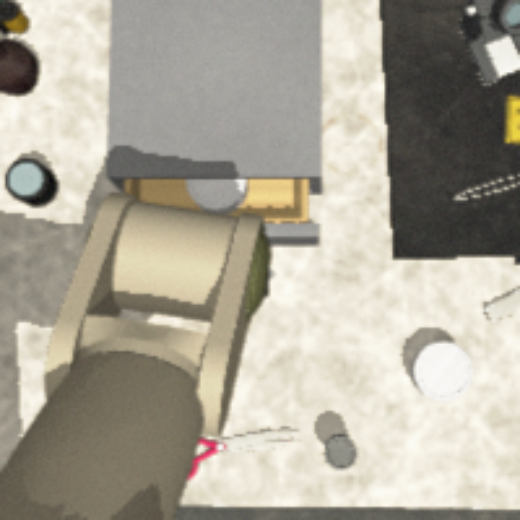

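The drawer is sliding in (front panel at view (270,232), x 0.599) with the tin still upright, about 45–50 mm left.

drive_tool --deltas '[[[-0.018, 0, 0, 0], [-0.018, 0, 0, 0], [-0.018, 0, 0, 0], [-0.018, 0, 0, 0], [-0.018, 0, 0, 0], [-0.018, 0, 0, 0], [-0.01, 0, 0, 0], [-0.01, 0, 0, 0]]]'

```text
t: 14.65
tcp_pos: [0.5759, 0.0414, 0.0664]
tcp_rot: [0.002, -3.142, 0.0]
force: [-1.2, 1.6, 1.1]
width: 0.0003
gripper_force: 0.6
```

drive_tool --deltas '[[[-0.007, 0, 0, 0], [-0.007, 0, 0, 0], [-0.007, 0, 0, 0]]]'

```text
t: 14.95
tcp_pos: [0.582, 0.0415, 0.0664]
tcp_rot: [0.002, -3.141, -0.0]
force: [-0.8, 0.8, -0.3]
width: 0.0004
gripper_force: 0.5
```

drive_tool --deltas '[[[-0.005, 0, 0, 0], [-0.005, 0, 0, 0], [-0.005, 0, 0, 0]]]'

```text
t: 15.25
tcp_pos: [0.5838, 0.0416, 0.0662]
tcp_rot: [0.003, -3.134, 0.0]
force: [-18.1, -1.5, 12.3]
width: 0.0002
gripper_force: 9.3
```

drive_tool --deltas '[[[-0.005, 0, 0, 0], [-0.005, 0, 0, 0]]]'

```text
t: 15.45
tcp_pos: [0.5841, 0.0416, 0.0662]
tcp_rot: [0.003, -3.127, 0.0]
force: [-33.1, -2.9, 20.7]
width: 0.0
gripper_force: 16.0
```

Hard stop reached. Backing off and checking.

drive_tool --deltas '[[[0.01, 0, 0, 0], [0.02, 0, 0, 0], [0.05, 0, 0, 0], [0.1, 0, 0, 0], [0.1, 0, 0, 0], [0.1, 0, 0, 0], [0, 0, -0.12, 0], [0, 0, -0.15, 0], [0, 0.1, -0.15, 0], [0, 0.15, -0.1, 0], [0, 0.15, 0, 0], [0, 0.15, 0, 0], [0, 0.15, 0, 0], [0, 0.15, 0, 0], [0, 0.1, 0, 0], [0, 0, 0, 0]]]'

```text
t: 17.05
tcp_pos: [0.4747, 0.3239, 0.2165]
tcp_rot: [-0.008, 3.14, 0.002]
force: [-0.6, -1.1, 0.2]
width: -0.0002
gripper_force: 0.0
```

```bash
python3 - <<'E'
from workcell import env
from h import *
s=env.read_state(); print(s["t"],np.round(s["force"],1))
c=env.camera("top"); P=pts(c)
cv2.imwrite("pics/b3.png",cv2.resize(c["pixels"][100:300,80:410,::-1],None,fx=2.4,fy=2.4))
def rg(lo,hi,x0,x1,y0,y1): return P[(P[...,2]>lo)&(P[...,2]<hi)&(P[...,0]>x0)&(P[...,0]<x1)&(P[...,1]>y0)&(P[...,1]<y1)]
for nm,a in dict(cabtop=(.09,.1,.6,.9,-.06,.15),front=(.078,.087,.6,.7,-.06,.13),handle=(.055,.066,.58,.63,-.0,.09)).items():
  q=rg(*a); print(nm,len(q),np.round(np.median(q,0),4),np.round(np.percentile(q[:,0],[1,99]),4))
for n,a in dict(B=(.42,.5,-.25,-.15),C=(.43,.53,-.39,-.29),can=(.33,.42,-.12,-.06)).items():
  for m,s,ct in blobs(P,.03,.075,a): print(n,s[4],np.round(np.median(P[m],0),4))
E
```

```text
17.05 [-0.6 -1.1  0.2]
cabtop 5809 [0.7505 0.0451 0.095 ] [0.6516 0.8536]
front 426 [0.6429 0.0343 0.0824] [0.635  0.6511]
handle 156 [0.6008 0.052  0.0615] [0.5953 0.6281]
B 429 [ 0.4559 -0.1976  0.0415]
C 435 [ 0.4761 -0.3348  0.0418]
can 136 [ 0.3732 -0.0915  0.0547]
```

View pics/b3.png

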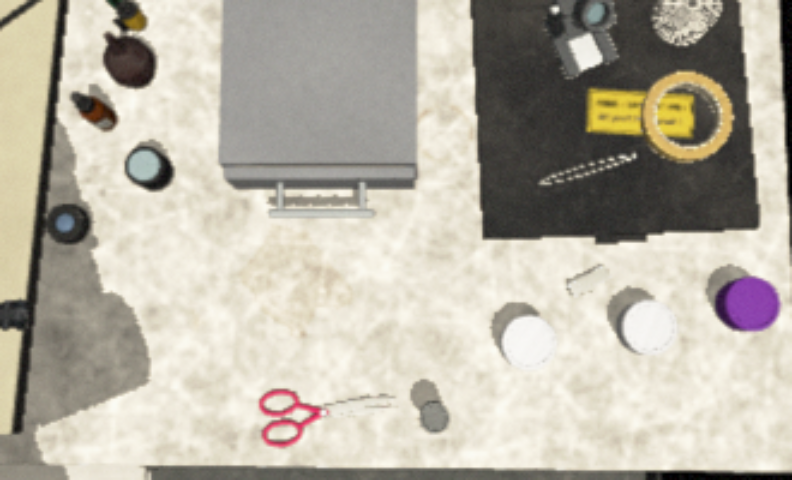

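The drawer is flush with the cabinet front (view (320,172)). The two empties at (527,340) and (648,325), the film can, the loupe and the lens are all where they were, and the arm is clear.

```bash
python3 -c "
from workcell import env
print(env.finish_job())"
```

```text
the job is handed in; nothing more can be done
None
```

The full tin was the left one, which hefted at about 0.54 kg; it stands upright in the fully shut drawer, nothing else was moved, and the job is handed in at about 17 s of the 72 s allowed.

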